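# Balance sample bars in a rocking mixer and dock its tray

### The job

Load the rocking mixer: draw the blue tray back along its rails until it clicks in at the loading station, then lay every sample bar from the left upright in a white cradle of its own so that, let go, cradle and bar rest level (an off-balance bar wears out the drive); how full the vials are cannot be seen, so find where each bar balances by trial lifts. When all the bars lie level at the loading station, push the tray along until it snaps fully home at the drive unit, with every bar still let go and level in its cradle, and do not disturb the timer or the beaker.

Things in the scene. Friction and masses are not known exactly. Their poses are not given: they have to be found in the camera images.
- bar_blue_mid (a point): centre, half-way up, of a metal sample bar 190 (x) x 36 (y) x 30 (z) mm with blue end caps; opaque vials in the wells at +34 and +68 mm along x. Vials are fixed, 22 across, 24 above its top. Bar and vials weigh 0.15 to 0.40 kg; how full each vial is cannot be seen, so its balance point lies up to 35 mm from here along x, mostly towards the end with more vials. z is up.
- bar_green_mid (a point): centre, half-way up, of a metal sample bar 190 (x) x 36 (y) x 30 (z) mm with green end caps; opaque vials in the wells at -68, -34 and 0 mm along x. Vials are fixed, 22 across, 24 above its top. Bar and vials weigh 0.15 to 0.40 kg; how full each vial is cannot be seen, so its balance point lies up to 35 mm from here along x, mostly towards the end with more vials. z is up.
- bar_yellow_mid (a point): centre, half-way up, of a metal sample bar 190 (x) x 36 (y) x 30 (z) mm with yellow end caps; opaque vials in the wells at -68, +34 and +68 mm along x. Vials are fixed, 22 across, 24 above its top. Bar and vials weigh 0.15 to 0.40 kg; how full each vial is cannot be seen, so its balance point lies up to 35 mm from here along x, mostly towards the end with more vials. z is up.
- cradle_1_floor (a point): floor centre of white cradle 1 on the tray (nearest the handle), 10 mm above its axle. A bar lies here on its underside along the cradle's x, between four guide posts 28 mm high, 44 mm apart inside, 32 mm before and behind the axle, so fingers on the bar's sides at the axle pass between them. Cradles are 85 mm apart.
- cradle_1 (a joint): tilt of cradle 1 in rad about its axle (its y axis): 0 level, positive with its +x end down, stops at -0.15 and 0.15. A light spring centres it: level when empty, and leaning 0.04 to 0.12 rad (more for a heavy bar) for each 10 mm that the bar's balance point lies off the axle.
- cradle_2_floor (a point): floor centre of white cradle 2 on the tray (middle), 10 mm above its axle. A bar lies here on its underside along the cradle's x, between four guide posts 28 mm high, 44 mm apart inside, 32 mm before and behind the axle, so fingers on the bar's sides at the axle pass between them. Cradles are 85 mm apart.
- cradle_2 (a joint): tilt of cradle 2 in rad about its axle (its y axis): 0 level, positive with its +x end down, stops at -0.15 and 0.15. A light spring centres it: level when empty, and leaning 0.04 to 0.12 rad (more for a heavy bar) for each 10 mm that the bar's balance point lies off the axle.
- cradle_3_floor (a point): floor centre of white cradle 3 on the tray (nearest the drive), 10 mm above its axle. A bar lies here on its underside along the cradle's x, between four guide posts 28 mm high, 44 mm apart inside, 32 mm before and behind the axle, so fingers on the bar's sides at the axle pass between them. Cradles are 85 mm apart.
- cradle_3 (a joint): tilt of cradle 3 in rad about its axle (its y axis): 0 level, positive with its +x end down, stops at -0.15 and 0.15. A light spring centres it: level when empty, and leaning 0.04 to 0.12 rad (more for a heavy bar) for each 10 mm that the bar's balance point lies off the axle.
- tray_handle (a point): point 10 mm below the top of the black upright handle at the end of the blue tray (the end away from the drive unit); the handle is 40 wide (x) x 12 thick (along the rail, y) and its top is 78 above the worktop. It moves with the tray. The tray slides along -y to the drive.
- tray (a joint): how far the blue tray has slid along its rails from the loading station to the drive unit, in m: 0 loading station, 0.12 fully home against the drive. A spring detent holds it at both: it takes about 8 N to leave one, and it snaps home over the last 5 mm; between them it slides with about 1 N and starts anywhere.
- bench_timer: white bench timer, 62 x 66 x 18, loose on the worktop; origin under its centre; not part of the job.
- beaker: small clear beaker, 44 across, 58 high, loose; origin under its centre; not part of the job.

How it is judged (in metres and radians):
On the way, in this order (a step that is already met when the one before it is completed fails the run):
1. the tray is drawn back to the loading station (value of joint tray below 0.005 m), for 0.2 s.
2. all sample bars lie let go and level in cradles, the tray still at the loading station (((y of bar_blue_mid in the frame of cradle_1 between -0.008 and 0.008 m and x of bar_blue_mid in the frame of cradle_1 between -0.05 and 0.05 m and z of bar_blue_mid in the frame of cradle_1 between 0.02 and 0.031 m) or (y of bar_blue_mid in the frame of cradle_2 between -0.008 and 0.008 m and x of bar_blue_mid in the frame of cradle_2 between -0.05 and 0.05 m and z of bar_blue_mid in the frame of cradle_2 between 0.02 and 0.031 m) or (y of bar_blue_mid in the frame of cradle_3 between -0.008 and 0.008 m and x of bar_blue_mid in the frame of cradle_3 between -0.05 and 0.05 m and z of bar_blue_mid in the frame of cradle_3 between 0.02 and 0.031 m)) and ((y of bar_green_mid in the frame of cradle_1 between -0.008 and 0.008 m and x of bar_green_mid in the frame of cradle_1 between -0.05 and 0.05 m and z of bar_green_mid in the frame of cradle_1 between 0.02 and 0.031 m) or (y of bar_green_mid in the frame of cradle_2 between -0.008 and 0.008 m and x of bar_green_mid in the frame of cradle_2 between -0.05 and 0.05 m and z of bar_green_mid in the frame of cradle_2 between 0.02 and 0.031 m) or (y of bar_green_mid in the frame of cradle_3 between -0.008 and 0.008 m and x of bar_green_mid in the frame of cradle_3 between -0.05 and 0.05 m and z of bar_green_mid in the frame of cradle_3 between 0.02 and 0.031 m)) and ((y of bar_yellow_mid in the frame of cradle_1 between -0.008 and 0.008 m and x of bar_yellow_mid in the frame of cradle_1 between -0.05 and 0.05 m and z of bar_yellow_mid in the frame of cradle_1 between 0.02 and 0.031 m) or (y of bar_yellow_mid in the frame of cradle_2 between -0.008 and 0.008 m and x of bar_yellow_mid in the frame of cradle_2 between -0.05 and 0.05 m and z of bar_yellow_mid in the frame of cradle_2 between 0.02 and 0.031 m) or (y of bar_yellow_mid in the frame of cradle_3 between -0.008 and 0.008 m and x of bar_yellow_mid in the frame of cradle_3 between -0.05 and 0.05 m and z of bar_yellow_mid in the frame of cradle_3 between 0.02 and 0.031 m)) and angle between each of bar_blue_mid, bar_green_mid, bar_yellow_mid's own z axis and vertical below 0.075 rad and linear speed of each of bar_blue, bar_green, bar_yellow below 0.02 m/s and contact force between each of bar_blue, bar_green, bar_yellow and the fingers below 0.3 N and value of joint tray below 0.012 m), for 0.3 s.
3. the tray is home at the drive unit (value of joint tray above 0.116 m), for 0.2 s.
At the end, for the whole second after the job is handed in: every sample bar present lies at rest between the guide posts of a cradle of its own, let go and level within 0.075 rad (about 4 degrees), and the tray is within 4 mm of fully home at the drive unit (((y of bar_blue_mid in the frame of cradle_1 between -0.008 and 0.008 m and x of bar_blue_mid in the frame of cradle_1 between -0.05 and 0.05 m and z of bar_blue_mid in the frame of cradle_1 between 0.02 and 0.031 m) or (y of bar_blue_mid in the frame of cradle_2 between -0.008 and 0.008 m and x of bar_blue_mid in the frame of cradle_2 between -0.05 and 0.05 m and z of bar_blue_mid in the frame of cradle_2 between 0.02 and 0.031 m) or (y of bar_blue_mid in the frame of cradle_3 between -0.008 and 0.008 m and x of bar_blue_mid in the frame of cradle_3 between -0.05 and 0.05 m and z of bar_blue_mid in the frame of cradle_3 between 0.02 and 0.031 m)) and ((y of bar_green_mid in the frame of cradle_1 between -0.008 and 0.008 m and x of bar_green_mid in the frame of cradle_1 between -0.05 and 0.05 m and z of bar_green_mid in the frame of cradle_1 between 0.02 and 0.031 m) or (y of bar_green_mid in the frame of cradle_2 between -0.008 and 0.008 m and x of bar_green_mid in the frame of cradle_2 between -0.05 and 0.05 m and z of bar_green_mid in the frame of cradle_2 between 0.02 and 0.031 m) or (y of bar_green_mid in the frame of cradle_3 between -0.008 and 0.008 m and x of bar_green_mid in the frame of cradle_3 between -0.05 and 0.05 m and z of bar_green_mid in the frame of cradle_3 between 0.02 and 0.031 m)) and ((y of bar_yellow_mid in the frame of cradle_1 between -0.008 and 0.008 m and x of bar_yellow_mid in the frame of cradle_1 between -0.05 and 0.05 m and z of bar_yellow_mid in the frame of cradle_1 between 0.02 and 0.031 m) or (y of bar_yellow_mid in the frame of cradle_2 between -0.008 and 0.008 m and x of bar_yellow_mid in the frame of cradle_2 between -0.05 and 0.05 m and z of bar_yellow_mid in the frame of cradle_2 between 0.02 and 0.031 m) or (y of bar_yellow_mid in the frame of cradle_3 between -0.008 and 0.008 m and x of bar_yellow_mid in the frame of cradle_3 between -0.05 and 0.05 m and z of bar_yellow_mid in the frame of cradle_3 between 0.02 and 0.031 m)) and angle between each of bar_blue_mid, bar_green_mid, bar_yellow_mid's own z axis and vertical below 0.075 rad and linear speed of each of bar_blue, bar_green, bar_yellow below 0.02 m/s and contact force between each of bar_blue, bar_green, bar_yellow and the fingers below 0.3 N and value of joint tray above 0.116 m); the robot touches nothing.
It fails at once if the bench timer or the beaker was moved more than 3 cm (distance of any of bench_timer, beaker from where it was at the start of the episode above 0.03 m).
Of bar_blue, bar_green, bar_yellow only 2 to 3 are there at a start; the rules pass over those that are not, and their reading is None.
At some moment in a run one of bar_blue, bar_green, bar_yellow may be knocked a few centimetres aside while the robot is not near it.
It also fails if it takes over 210 s, if anything falls off the work surface, if the arm or the gripper's body presses on something with over 40 N, if the wrist force passes 120 N, or if a joint passes its speed limit or range.

### The arm

A 7-joint arm with a two-finger parallel gripper is mounted at the origin on a cart in front of the work surface, level with it; the furniture and walls round the work are solid. World frame = base frame: x ahead of the robot, y to its left, z up, the work surface at z = 0. Lengths are in mm, angles in rad, forces in N, time in s.
With the tool pointing down it reaches from about 350 to 900 mm from the base axis. Payload 8.1 kg.
Tool frame: the origin (TCP) lies at the very end of the fingers, on their centre line; the grasp point (between the pads) lies 19 mm behind it (env.pinch_z is the distance from the TCP to the grasp point, in mm); z points along the fingers, y is the line along which they close (so a half turn about z gives the same grasp; the last joint's range is limited). The gripper opens to 92 mm and grips with 3 to 60 N. Pads are 19 mm wide; open, the fingers measure 130 mm over their backs; the gripper's body (75 mm by 190 mm) begins 47 mm behind the grasp point.
Start: joints at [1.016, 0.434, 0.025, 1.573, -0.012, 1.134, -0.075], TCP at [272.846, -562.314, 226.742] pointing down, gripper open.
Joint ranges: [-2.62, 2.62], [-0.44, 2.09], [-1.27, 1.32], [0.08, 2.57], [-1.32, 4.46], [0.12, 2], [-2.74, 2.74]. Speed limits (rad/s): [2.22, 2.22, 3.01, 3.01, 3.14, 3.14, 3.14].

### API

Orientations are given as a unit quaternion [w, x, y, z].
In Python, from workcell import env, optics gives the robot as it stands.
- The arm moves only by the shell command python3 -m creep 'ROWS' [FORCE]. ROWS is a JSON object of lists of equal length, an entry for each row: "fingers": the opening, from 0 (shut) to 1 (fully open); "dp": the shift along the tool's x, y, z in cm, a list of three; "turn": the turn about the tool's z in degrees. A call has 1 to 20 rows; each row is the pose to reach, as a shift and turn from the pose commanded when the call began, along the tool's axes at that moment; what a row does not reach only later rows make up. A row lasts 1/12 s, in which the tool goes at most 41.7 mm and 7.16 degrees, less where a joint would pass 70% of its speed; a pose out of reach is approached as far as the arm can. A call with a gripper value outside its range is refused whole. The fingers move at their own pace and stop on an object; FORCE is the grip in N (left out, the last holds). Time passes only in rows, so rows that repeat a pose let the fingers close. It gives the time, the measured TCP pose, the force, the opening and the grip force at its end, in the units of the state.
- env.state(): the state, without advancing time (a new reading comes with each control period).
- optics.get_image(name): name is "side" or "top" or "wrist"; returns (picture, depth): 420x560x3 uint8, red, green, blue; 420x560 float32, mm along the optical axis (not along the pixel's ray), 0 where there is no reading.
- optics.camera_model(name): a dict with "mtx" (3x3 intrinsics, pixels), "R" (3x3) and "t" (3): a world point X has camera coordinates R X + t; the wrist camera has in their place "tool_from_camera" (4x4, takes a point from camera to tool coordinates, whose origin is the TCP and whose axes are the flange's). Camera axes: x right, y down, z forward; pixel columns grow to the right and rows downward; lengths in mm; the calibration is good to about 2 mm. The wrist camera is an equidistant fisheye: a pixel r from the principal point sees the ray r / f radians off the axis. A picture is of the moment at which its call begins: read the wrist's pose just before it. camera_model takes no time and is no camera call.
- env.hand_in(): hands the job in; it is judged then, once.
The state is a dict: "time_s": time; "joint_pos": joint angles; "qd": joint speeds; "effort": joint torques, N m; "tool_pos": TCP position; "ee_rot": TCP orientation; "force": force on the tool from outside, world axes, zero at the start; "moment": the same for the moment, N m; "opening": opening from 0.0 (shut) to 1.0 (fully open); "grasp_force": force on a finger pad.
Only numpy, scipy, OpenCV 4.12 (cv2) and the standard library are available. Lean on these libraries where they do the work, as an engineer would, in place of code of your own. Each camera call takes 0.05 s, during which the arm holds its last target. There are 200 camera calls.

## Working session

There is one attempt and no reset: what is moved stays moved. The work goes in short steps, Python scripts to look and compute and a shell command to move; the robot and the scene stay as the last step left them, time stands still between calls to the robot, and variables do not carry over. Pictures are saved under pics/ and viewed, at most 14 in all, crops included, and the job is handed in when it is done.

```bash
ls; mkdir -p pics; python3 - <<'E'
from workcell import env, optics
import cv2, numpy as np
s=env.state();print(s)
for n in("side","top","wrist"):
    im,d=optics.get_image(n);cv2.imwrite(f"pics/a_{n}.png",im[:,:,::-1]);np.savez(f"pics/a_{n}.npz",im=im,d=d)
    m=optics.camera_model(n);print(n,{k:np.round(v,3).tolist() if not isinstance(v,str) else v for k,v in m.items()})
E
```

```text
pics
{'time_s': 0.0, 'joint_pos': array([ 1.01641207,  0.43521909,  0.02497602,  1.57406576, -0.01163024,
        1.13398078, -0.07511843]), 'qd': array([-0.00019586,  0.00130599, -0.00079962,  0.00045376, -0.00138893,
       -0.00056759,  0.00141298]), 'effort': array([ 1.12774435e-04, -6.67847013e+01,  9.85125303e-01, -3.14453852e+01,
       -6.03415235e-02,  4.30399377e-02,  1.72591394e-04]), 'tool_pos': array([ 272.60092958, -561.87347238,  225.95952418]), 'ee_rot': array([-7.29750658e-04,  9.74605983e-01,  2.23925422e-01, -2.25766225e-04]), 'force': array([-0.95565772,  0.24620256, -0.37636608]), 'moment': array([-0.00154689,  0.00296183,  0.01739888]), 'grasp_force': 0.0, 'opening': 0.9976078073096286}
side {'mtx': [[448.193, 0.0, 281.691], [0.0, 448.193, 204.545], [0.0, 0.0, 1.0]], 'R': [[-0.97, -0.243, 0.015], [-0.129, 0.459, -0.879], [0.206, -0.854, -0.477]], 't': [512.6, 75.734, 1166.691]}
top {'mtx': [[420.195, 0.0, 279.448], [0.0, 420.195, 209.707], [0.0, 0.0, 1.0]], 'R': [[-0.003, -1.0, 0.003], [-0.997, 0.002, -0.079], [0.079, -0.003, -0.997]], 't': [113.444, 522.77, 1154.168]}
wrist {'mtx': [[325.192, 0.0, 278.722], [0.0, 325.192, 209.709], [0.0, 0.0, 1.0]], 'tool_from_camera': [[0.001, -0.965, -0.263, 70.702], [1.0, 0.001, -0.0, 0.89], [0.0, -0.263, 0.965, -157.774], [0.0, 0.0, 0.0, 1.0]]}
```

View pics/a_top.png

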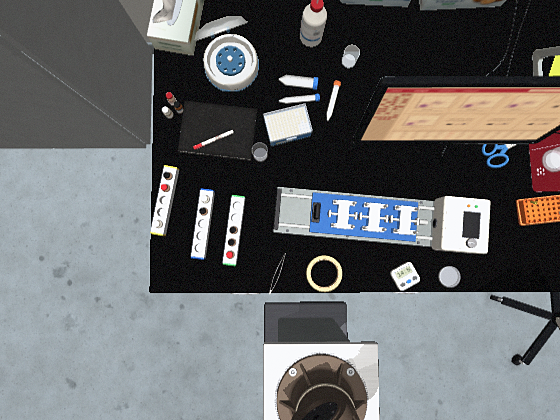

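View pics/a_side.png

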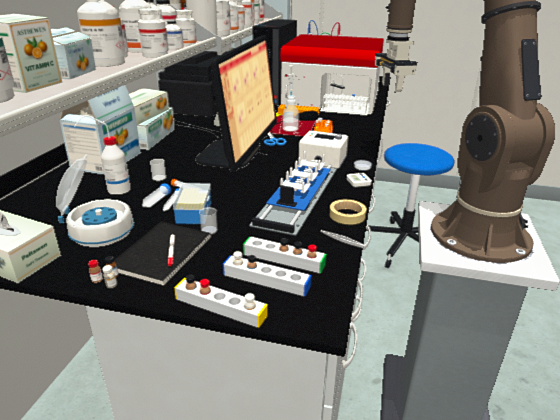

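The top view (up = +x, left = +y) shows yellow bar (165,200), blue (202,223), green (234,229), tray handle (317,212), white cradles (344/375/407, 215), drive (462,224), timer (404,276), and a beaker probably at (260,152). The side view confirms all three bars are present.

```bash
cat > h.py <<'E'
import numpy as np, cv2, json
from workcell import env, optics
def cloud(n,im=None,d=None):
    if im is None: im,d=optics.get_image(n)
    m=optics.camera_model(n);K=m["mtx"];v,u=np.mgrid[:420,:560]
    P=np.stack([(u-K[0,2])/K[0,0]*d,(v-K[1,2])/K[1,1]*d,d],-1)
    W=(P-np.array(m["t"]))@np.array(m["R"]); W[d<=0]=np.nan
    return im,W
def ray(n,u,v,z):
    m=optics.camera_model(n);R=np.array(m["R"]);c=-R.T@np.array(m["t"])
    r=R.T@np.linalg.solve(np.array(m["mtx"]),[u,v,1]);return c+r*(z-c[2])/r[2]
def hsv(im): return cv2.cvtColor(im,cv2.COLOR_RGB2HSV)
COL={"blue":((100,120,60),(125,255,255)),"green":((45,100,60),(85,255,255)),"yellow":((22,120,100),(35,255,255))}
def comps(mask,amin=4):
    n,l,s,c=cv2.connectedComponentsWithStats(mask.astype(np.uint8)*255)
    return [(s[i,4],c[i],l==i) for i in range(1,n) if s[i,4]>=amin]
E
python3 - <<'E'
from h import *
for n in("top","side"):
    z=np.load(f"pics/a_{n}.npz");im,W=cloud(n,z["im"],z["d"]);H=hsv(im)
    roi=(W[...,0]>250)&(W[...,0]<750)&(W[...,1]<450)&(W[...,1]>-450)&(W[...,2]>3)&(W[...,2]<110)
    for k,(a,b) in COL.items():
        for A,c,m in comps((cv2.inRange(H,a,b)>0)&roi):
            print(n,k,A,c.round(1),np.nanmedian(W[m],0).round(1),"zmax",np.nanpercentile(W[m][:,2],90).round(1))
    # white tops
    for A,c,m in comps((H[...,1]<50)&(H[...,2]>170)&roi,30): 
        r=cv2.minAreaRect(W[m][:,:2].astype(np.float32));print(n,"white",A,c.round(1),np.nanmedian(W[m],0).round(1),[np.round(q,1) for q in r])
E
```

```text
top blue 31 [303.  135.7] [733.4  45.4  20.5] zmax 31.8
top blue 9 [281.  140.3] [717.2 107.4  29.9] zmax 34.2
top blue 7 [274. 143.] [712.4 127.1  20.4] zmax 28.1
top blue 23 [206.8 189.3] [580.3 313.5  30.5] zmax 33.3
top blue 2338 [357.6 216.5] [ 502.2 -104.4   23.6] zmax 26.5
top blue 45 [413.7 215.1] [ 507.  -261.2   23.7] zmax 27.6
top blue 40 [413.  226.2] [ 476.3 -259.5   23.8] zmax 27.0
top blue 14 [196.5 257.6] [391.2 340.5  28.9] zmax 30.3
top blue 10 [408.5 281. ] [ 324.4 -244.4   16.8] zmax 20.6
top green 17 [237.9 195.5] [561.1 227.4  30.9] zmax 32.9
top green 6 [475.8 206.2] [ 526.4 -407.1   86.8] zmax 88.1
top green 8 [227.5 264. ] [373.2 254.9  29.8] zmax 31.1
top green 5 [233.8 265. ] [370.3 239.7  27.7] zmax 29.4
top yellow 17 [170.3 166.2] [645.2 416.5  29.7] zmax 33.2
top white 471 [286.1 131.5] [735.6  96.6  62.1] [array([737.4,  84.9]), array([ 39.9, 120.1]), np.float64(7.9)]
top white 97 [216.7 137.3] [728.2 290.3  25.1] [array([728. , 288.4]), array([ 8.6, 95. ]), np.float64(22.4)]
top white 567 [164.5 198.7] [555.5 434.2  29.6] [array([551.7, 434.5]), array(
[... 2712 characters left out ...]
]), np.float64(24.2)]
side white 86 [171.1 245.3] [724.9 292.7  23.6] [array([728.5, 283.3]), array([  9.1, 108.7]), np.float64(23.0)]
side white 1181 [281.4 253.5] [471.4 255.4  23.6] [array([464.1, 243.9]), array([ 42.3, 185.6]), np.float64(81.7)]
side white 1536 [265.7 274.1] [478.1 340.3  25.1] [array([482.4, 329.9]), array([ 41.9, 186.3]), np.float64(82.6)]
side white 46 [151.5 279.1] [718.6 400.    6.6] [array([721.7, 399.5]), array([ 5.7, 57.4]), np.float64(83.1)]
side white 796 [206.1 294.9] [582.3 438.1  27. ] [array([567.6, 433.6]), array([ 39.1, 148.3]), np.float64(80.8)]
side white 52 [258.2 303.8] [465.7 441.5  29.1] [array([466.2, 441.9]), array([15.7, 22.2]), np.float64(84.9)]
```

```bash
python3 - <<'E'
import cv2
t=cv2.imread("pics/a_top.png");s=cv2.imread("pics/a_side.png")
cv2.imwrite("pics/b1.png",cv2.resize(t[160:300,140:500],None,fx=2.2,fy=2.2,interpolation=2))
cv2.imwrite("pics/b2.png",cv2.resize(s[120:330,160:380],None,fx=2.8,fy=2.8,interpolation=2))
E
```

```text
(no output)
```

View pics/b1.png

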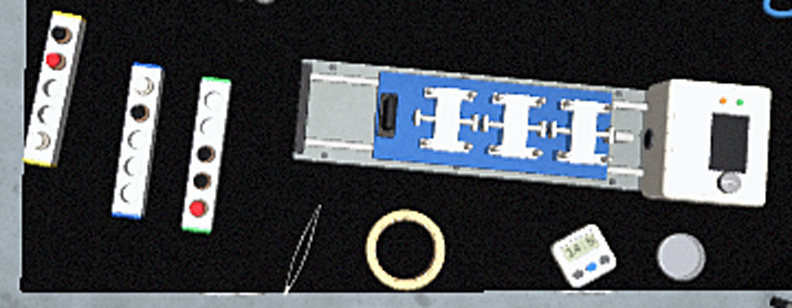

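Crop shows handle at crop (388,115), cradles at (452,120),(520,125),(583,132), bars with caps clear; scene rotated about -6°. Now precise numbers for bars, handle, cradles.

```bash
python3 - <<'E'
from h import *
for n in("top","side"):
    z=np.load(f"pics/a_{n}.npz");im,W=cloud(n,z["im"],z["d"]);H=hsv(im)
    for k,c in dict(yellow=(550,432),blue=(485,328),green=(467,240)).items():
        m=(abs(W[...,0]-c[0])<125)&(abs(W[...,1]-c[1])<42)&(W[...,2]>22)&(W[...,2]<36)
        A,_,m=max(comps(m),key=lambda t:t[0]); r=cv2.minAreaRect(W[m][:,:2].astype(np.float32))
        print(n,k,A,"ztop",np.nanmedian(W[m][:,2]).round(1),[np.round(q,1) for q in r])
    m=(W[...,2]>60)&(W[...,2]<95)&(abs(W[...,0]-510)<60)&(abs(W[...,1]-20)<60)
    r=cv2.minAreaRect(W[m][:,:2].astype(np.float32));print(n,"handle",m.sum(),np.nanmedian(W[m],0).round(1),np.nanpercentile(W[m][:,2],95),[np.round(q,1) for q in r])
    y=np.array([0.0995,0.995])
    for i,c in enumerate([(508.9,-61.3),(500.5,-145.3),(492.1,-229.3)]):
        D=W[...,:2]-np.array(c); b=D@y; a=D@np.array([y[1],-y[0]])
        w=H[...,1]<60
        m=(abs(a)<20)&(abs(b)<14)&w; print(n,"cr",i,m.sum(),"floor z",np.nanpercentile(W[m][:,2],[10,50,90]).round(1))
        m=(abs(a)<50)&(abs(b)<40)&w&(W[...,2]>36)&(W[...,2]<75)
        for A,cc,mm in comps(m,2): print("   hi",A,np.nanmedian(a[mm]).round(1),np.nanmedian(b[mm]).round(1),np.nanmax(W[mm][:,2]).round(1),(np.nanmin(a[mm]).round(),np.nanmax(a[mm]).round(),np.nanmin(b[mm]).round(),np.nanmax(b[mm]).round()))
E
```

```text
top yellow 691 ztop 29.7 [array([552. , 434.7]), array([ 38.5, 194.2]), np.float64(79.7)]
top blue 686 ztop 29.5 [array([486.1, 327. ]), array([ 37.2, 193.5]), np.float64(82.9)]
top green 675 ztop 29.6 [array([468. , 239.9]), array([ 37.2, 193.9]), np.float64(82.9)]
top handle 85 [514.9  10.3  76.3] 80.12163035114186 [array([514.1, -10. ]), array([55.1, 70.2]), np.float64(86.7)]
top cr 0 150 floor z [45.4 47.9 50.4]
   hi 471 0.2 0.1 75.0 (np.float64(-38.0), np.float64(39.0), np.float64(-39.0), np.float64(40.0))
top cr 1 151 floor z [44.9 47.3 50.1]
   hi 476 0.4 -0.1 74.4 (np.float64(-38.0), np.float64(40.0), np.float64(-39.0), np.float64(40.0))
top cr 2 151 floor z [45.1 48.1 50.7]
   hi 487 0.8 -0.2 74.8 (np.float64(-38.0), np.float64(40.0), np.float64(-40.0), np.float64(40.0))
side yellow 1094 ztop 28.4 [array([547.7, 438.2]), array([ 40.9, 195.6]), np.float64(79.2)]
side blue 916 ztop 28.2 [array([482.2, 329.6]), array([ 41.4, 195.3]), np.float64(82.9)]
side green 760 ztop 28.1 [array([464.8, 243.8]), array([ 42.3, 194.9]), np.float64(81.7)]
side handle 118 [512.2  18.   68.8] 77.11278269411393 [array([510.4,  -6. ]), array([61. , 70.8]), np.float64(86.9)]
side cr 0 58 floor z [44.5 45.7 47.7]
   hi 246 -7.3 -0.3 74.7 (np.float64(-43.0), np.float64(34.0), np.float64(-40.0), np.float64(35.0))
side cr 1 61 floor z [37.7 45.8 47.4]
   hi 240 -1.9 5.2 74.6 (np.float64(-42.0), np.float64(37.0), np.float64(-40.0), np.float64(40.0))
side cr 2 45 floor z [39.8 45.5 47.8]
   hi 212 -1.1 5.1 74.9 (np.float64(-42.0), np.float64(34.0), np.float64(-39.0), np.float64(39.0))
   hi 2 1.9 39.2 44.8 (np.float64(2.0), np.float64(2.0), np.float64(39.0), np.float64(40.0))
```

```bash
cat >> h.py <<'E'
from scipy.spatial.transform import Rotation as Rn
def Rt(s): q=s["ee_rot"];return Rn.from_quat([q[1],q[2],q[3],q[0]]).as_matrix()
def yaw(s): R=Rt(s);return np.degrees(np.arctan2(R[1,0],R[0,0]))
def go(x,y,z,yw):
    s=env.state();d=Rt(s).T@(np.array([x,y,z])-s["tool_pos"])/10
    print("dp cm",d.round(2),"turn",round(-((yw-yaw(s)+90)%180-90),1),"t",round(s["time_s"],1))
E
python3 - <<'E'
from h import *
go(514,14,200,-5.7)
z=np.load("pics/a_top.npz");im,W=cloud("top",z["im"],z["d"])
m=(W[...,2]>70)&(W[...,2]<90)&(abs(W[...,0]-510)<60)&(abs(W[...,1]-12)<22)&(im.max(-1)<80)
print(m.sum(),np.nanmean(W[m],0),[np.round(q,1) for q in cv2.minAreaRect(W[m][:,:2].astype(np.float32))])
print("monitor",np.nanpercentile(W[80:140,360:560].reshape(-1,3),[1,50,99],axis=0).round())
E
```

```text
dp cm [ 46.86 -41.28   2.66] turn 31.6 t 0.1
63 [515.48291651  12.11812459  76.71137454] [array([515.5,  12. ]), array([11.1, 37.8]), np.float64(87.9)]
monitor [[ 709. -589.   -2.]
 [ 733. -298.  246.]
 [ 885.  -89.  382.]]
```

```bash
python3 -m creep '{"fingers":[0.6,0.6,0.6,0.6,0.6,0.6,0.6,0.6,0.6,0.6,0.6,0.6,0.6,0.6,0.6,0.6,0.6,0.6,0.6,0.6],"dp":[[46.9,-41.3,2.7],[46.9,-41.3,2.7],[46.9,-41.3,2.7],[46.9,-41.3,2.7],[46.9,-41.3,2.7],[46.9,-41.3,2.7],[46.9,-41.3,2.7],[46.9,-41.3,2.7],[46.9,-41.3,2.7],[46.9,-41.3,2.7],[46.9,-41.3,2.7],[46.9,-41.3,2.7],[46.9,-41.3,2.7],[46.9,-41.3,2.7],[46.9,-41.3,2.7],[46.9,-41.3,2.7],[46.9,-41.3,2.7],[46.9,-41.3,2.7],[46.9,-41.3,2.7],[46.9,-41.3,2.7]],"turn":[31.6,31.6,31.6,31.6,31.6,31.6,31.6,31.6,31.6,31.6,31.6,31.6,31.6,31.6,31.6,31.6,31.6,31.6,31.6,31.6]}' 20
python3 - <<'E'
from h import *
s=env.state();print(s["tool_pos"],yaw(s))
im,d=optics.get_image("wrist");cv2.imwrite("pics/w1.png",im[:,:,::-1]);np.savez("pics/w1.npz",im=im,d=d,p=s["tool_pos"],R=Rt(s))
E
```

```text
time_s: 1.82
tool_pos: [514.1, 12.1, 199.7]
ee_rot: [0.0, 0.999, -0.051, -0.0]
force: [0.1, -0.6, -0.8]
opening: 0.6
grasp_force: 0.0
[514.10065193  12.06550685 199.73425392] -5.87919499083435
```

View pics/w1.png

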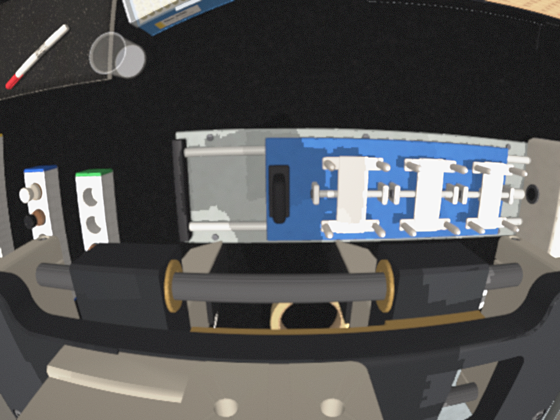

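Wrist view: handle at (280,193), cradles at (352,190), (428,193), (488,197), beaker at (115,55), nothing obstructing. Compute handle and cradle positions from the wrist.

```bash
cat >> h.py <<'E'
def wcloud(im,d,p,R):
    m=optics.camera_model("wrist");K=m["mtx"];T=np.array(m["tool_from_camera"]);v,u=np.mgrid[:420,:560]
    a=(u-K[0,2])/K[0,0];b=(v-K[1,2])/K[1,1];r=np.hypot(a,b)+1e-9;t=np.tan(np.minimum(r,1.5))/r
    C=np.stack([a*t*d,b*t*d,d],-1);W=(C@T[:3,:3].T+T[:3,3])@np.array(R).T+p;W[d<=0]=np.nan
    return W
def wshot(name):
    s=env.state();p=s["tool_pos"];R=Rt(s);im,d=optics.get_image("wrist")
    cv2.imwrite(f"pics/{name}.png",im[:,:,::-1]);return im,wcloud(im,d,p,R)
def cradles(W,im,c1,y=np.array([0.0995,0.995])):
    w=hsv(im)[...,1]<60; x=np.array([y[1],-y[0]]); out=[]
    for i in range(3):
        c=np.array(c1)-85*i*y;D=W[...,:2]-c;a=D@x;b=D@y
        m=(abs(a)<50)&(abs(b)<37)&w&(W[...,2]>66)&(W[...,2]<82)
        P=np.array([(np.nanmedian(a[mm]),np.nanmedian(b[mm])) for A,cc,mm in comps(m,3)])
        f=(abs(a)<15)&(abs(b)<10)&w
        print("cradle",i+1,"posts",P.round(1).tolist(),"floor z",np.nanmedian(W[f][:,2]).round(1),"ztop",np.nanpercentile(W[m][:,2],90).round(1) if m.any() else None)
E
python3 - <<'E'
from h import *
z=np.load("pics/w1.npz");W=wcloud(z["im"],z["d"],z["p"],z["R"]);im=z["im"]
m=(W[...,2]>68)&(W[...,2]<90)&(abs(W[...,0]-510)<40)&(abs(W[...,1]-12)<25)
print(m.sum(),np.nanmean(W[m],0),[np.round(q,1) for q in cv2.minAreaRect(W[m][:,:2].astype(np.float32))])
cradles(W,im,(508.9,-61.3))
for k,c in dict(blue=(485,328),green=(467,240)).items():
    m=(abs(W[...,0]-c[0])<125)&(abs(W[...,1]-c[1])<42)&(W[...,2]>22)&(W[...,2]<36); print(k,m.sum(),[np.round(q,1) for q in cv2.minAreaRect(W[m][:,:2].astype(np.float32))])
E
```

```text
593 [516.23138615  11.26797297  76.63870087] [array([515.2,  11.4]), array([11.9, 40.1]), np.float64(84.2)]
cradle 1 posts [[31.6, 26.8], [31.5, -24.3], [-31.4, 26.2], [-31.6, -24.9]] floor z 306.3 ztop 75.8
cradle 2 posts [[31.8, 28.3], [31.9, -23.9], [-31.4, 27.5], [-31.2, -24.1]] floor z 47.7 ztop 75.3
cradle 3 posts [[32.1, 28.3], [32.5, -23.7], [-31.4, 27.7], [-30.9, -24.1]] floor z 47.8 ztop 75.6
blue 1179 [array([534.8, 319.7]), array([38.9, 93.2]), np.float64(83.6)]
green 1650 [array([515.5, 233.4]), array([38.6, 95.6]), np.float64(82.8)]
```

```bash
python3 -m creep '{"fingers":[0.4,0.4,0.4,0.4,0.4,0.4,0.4,0.0,0.0,0.0,0.0,0.0,0.0],"dp":[[0.1,0.1,0],[0.1,0.1,4],[0.1,0.1,8],[0.1,0.1,11],[0.1,0.1,14.3],[0.1,0.1,14.3],[0.1,0.1,14.3],[0.1,0.1,14.3],[0.1,0.1,14.3],[0.1,0.1,14.3],[0.1,0.1,14.3],[0.1,0.1,14.3],[0.1,0.1,14.3]],"turn":[0,0,0,0,0,0,0,0,0,0,0,0,0]}' 30
```

```text
time_s: 2.95
tool_pos: [516.3, 12.8, 58.0]
ee_rot: [0.0, 0.999, -0.05, 0.001]
force: [-1.9, -1.1, 9.1]
opening: 0.129
grasp_force: 30.0
```

```bash
python3 -m creep '{"fingers":[0,0,0,0,0,0,0,0],"dp":[[0,-0.5,-0.2],[0,-1.2,-0.2],[0,-2,-0.2],[0,-2.8,-0.2],[0,-3.6,-0.2],[0,-4.3,-0.2],[0,-5,-0.2],[0,-5,-0.2]],"turn":[0,0,0,0,0,0,0,0]}'
```

```text
time_s: 3.62
tool_pos: [521.1, 64.1, 58.2]
ee_rot: [-0.0, 0.999, -0.049, 0.001]
force: [5.7, 0.5, -14.6]
opening: 0.127
grasp_force: 30.0
```

```bash
python3 -m creep '{"fingers":[0,0,0,0,0,0],"dp":[[0,-0.5,0.1],[0,-1,0.1],[0,-1.5,0.1],[0,-2,0.1],[0,-2,0.1],[0,-2,0.1]],"turn":[0,0,0,0,0,0]}'
python3 - <<'E'
from h import *
im,W=cloud("top");cv2.imwrite("pics/c_top.png",cv2.resize(im[170:270,250:500,::-1],None,fx=3,fy=3))
E
```

```text
time_s: 4.12
tool_pos: [523.0, 83.5, 58.1]
ee_rot: [-0.0, 0.999, -0.049, 0.001]
force: [2.6, 1.2, 3.3]
opening: 0.127
grasp_force: 30.0
```

View pics/c_top.png

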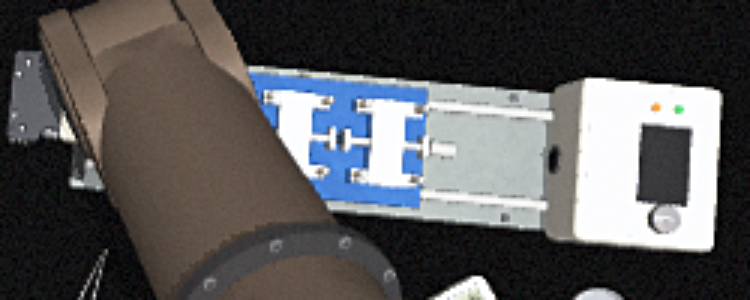

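Crop shows the tray's plug end at (455,150) about 90-100 mm from the drive's socket (552,160): near the loading station. Continue.

```bash
python3 -m creep '{"fingers":[0,0,0,0,0],"dp":[[0,-0.4,0],[0,-0.8,0],[0,-1.2,0],[0,-1.2,0],[0,-1.2,0]],"turn":[0,0,0,0,0]}'; python3 -m creep '{"fingers":[0,0,0,0,0],"dp":[[0,-0.2,0],[0,-0.4,0],[0,-0.6,0],[0,-0.6,0],[0,-0.6,0]],"turn":[0,0,0,0,0]}'
```

```text
time_s: 4.58
tool_pos: [523.8, 92.3, 58.1]
ee_rot: [0.001, 0.999, -0.051, 0.0]
force: [0.5, -5.5, 7.8]
opening: 0.129
grasp_force: 30.0
time_s: 5.0
tool_pos: [524.5, 99.4, 58.1]
ee_rot: [0.0, 0.999, -0.05, 0.0]
force: [0.7, -1.1, 5.0]
opening: 0.13
grasp_force: 30.0
```

```bash
python3 -m creep '{"fingers":[0,0,0,0,0],"dp":[[0,-0.2,0],[0,-0.4,0],[0,-0.6,0],[0,-0.6,0],[0,-0.6,0]],"turn":[0,0,0,0,0]}';  python3 -m creep '{"fingers":[0,0,0,0,0],"dp":[[0,-0.2,0],[0,-0.4,0],[0,-0.6,0],[0,-0.6,0],[0,-0.6,0]],"turn":[0,0,0,0,0]}'
```

```text
time_s: 5.42
tool_pos: [524.9, 104.0, 58.1]
ee_rot: [0.001, 0.999, -0.051, -0.0]
force: [0.4, -6.8, 9.0]
opening: 0.13
grasp_force: 30.0
time_s: 5.83
tool_pos: [524.9, 104.0, 58.0]
ee_rot: [0.005, 0.999, -0.053, -0.001]
force: [-2.3, -24.7, 16.0]
opening: 0.13
grasp_force: 30.1
```

Hard stop at y=104 → loading station. Release and rise, then look.

```bash
python3 -m creep '{"fingers":[0,0,0,0.4,0.4,0.4,0.4,0.4,0.4,0.4,0.4,0.4,0.4],"dp":[[0,0.5,0],[0,0.9,0],[0,0.9,0],[0,0.9,0],[0,0.9,0],[0,0.9,0],[0,0.9,-3],[0,0.9,-6],[0,0.9,-10],[0,0.9,-14],[0,0.9,-16],[0,0.9,-16],[0,0.9,-16]],"turn":[0,0,0,0,0,0,0,0,0,0,0,0,0]}'
python3 - <<'E'
from h import *
im,W=wshot("w2")
m=(W[...,2]>68)&(W[...,2]<90)&(abs(W[...,0]-524)<40)&(abs(W[...,1]-104)<25)
print(m.sum(),np.nanmean(W[m],0),[np.round(q,1) for q in cv2.minAreaRect(W[m][:,:2].astype(np.float32))])
cradles(W,im,(518,32))
for k,c in dict(blue=(485,328),green=(467,240),yellow=(550,433)).items():
    m=(abs(W[...,0]-c[0])<125)&(abs(W[...,1]-c[1])<42)&(W[...,2]>22)&(W[...,2]<36); print(k,m.sum(),[np.round(q,1) for q in cv2.minAreaRect(W[m][:,:2].astype(np.float32))] if m.any() else 0)
E
```

```text
time_s: 6.92
tool_pos: [524.8, 103.8, 218.6]
ee_rot: [-0.0, 0.999, -0.05, 0.001]
force: [-0.2, 0.2, -0.5]
opening: 0.398
grasp_force: 0.0
484 [525.12713951 102.36909952  76.83339395] [array([524.1, 102.5]), array([10.6, 39.2]), np.float64(84.4)]
cradle 1 posts [[31.1, 24.4], [31.6, -27.0], [-32.0, 23.9], [-31.9, -27.3]] floor z 324.3 ztop 75.4
cradle 2 posts [[31.6, 25.3], [31.9, -26.4], [-31.5, 24.6], [-31.4, -26.7]] floor z 47.8 ztop 75.7
cradle 3 posts [[31.6, 25.9], [32.1, -26.1], [-31.1, 25.1], [-31.4, -26.4]] floor z 47.8 ztop 75.0
blue 1800 [array([516.8, 322.4]), array([ 37.8, 129.4]), np.float64(82.9)]
green 1872 [array([516.8, 233.5]), array([37.4, 93.1]), np.float64(82.2)]
yellow 1819 [array([567.1, 431.7]), array([ 39.9, 159.5]), np.float64(79.3)]
```

```bash
python3 - <<'E'
from h import *
go(452.6,243.2,100,-7.5);go(452.6,243.2,4,-7.5);s=env.state();print(s["force"],s["moment"])
E
```

```text
dp cm [ -8.48 -13.2   11.72] turn 1.8 t 7.0
dp cm [ -8.48 -13.2   21.32] turn 1.8 t 7.0
[ 0.56889036 -0.41108582 -1.08846111] [ 0.04293639  0.05282655 -0.02162868]
```

```bash
python3 -m creep '{"fingers":[0.65,0.65,0.65,0.65,0.65,0.65,0.65,0.65,0.65,0.65,0.65,0.65,0.65],"dp":[[-8.5,-13.2,5],[-8.5,-13.2,11],[-8.5,-13.2,11],[-8.5,-13.2,11],[-8.5,-13.2,11],[-8.5,-13.2,11],[-8.5,-13.2,14],[-8.5,-13.2,17],[-8.5,-13.2,19],[-8.5,-13.2,21.2],[-8.5,-13.2,21.2],[-8.5,-13.2,21.2],[-8.5,-13.2,21.2]],"turn":[1.8,1.8,1.8,1.8,1.8,1.8,1.8,1.8,1.8,1.8,1.8,1.8,1.8]}' 
python3 - <<'E'
from h import *
M=[]
for i in range(6): optics.get_image("top");s=env.state();M.append(np.r_[s["force"],s["moment"]])
print(s["tool_pos"],np.mean(M,0).round(3),np.std(M,0).round(3))
E
python3 -m creep '{"fingers":[0,0,0,0,0,0],"dp":[[0,0,0],[0,0,0],[0,0,0],[0,0,0],[0,0,0],[0,0,0]],"turn":[0,0,0,0,0,0]}' 30
```

```text
time_s: 8.05
tool_pos: [452.9, 242.9, 6.0]
ee_rot: [0.0, 0.998, -0.066, -0.0]
force: [0.5, -0.4, 0.9]
opening: 0.65
grasp_force: 0.0
[453.40524191 243.33993708   6.44920862] [ 0.032 -0.229  0.509  0.064  0.042  0.009] [0.52  0.505 0.436 0.018 0.031 0.018]
time_s: 8.85
tool_pos: [453.0, 243.1, 5.7]
ee_rot: [0.0, 0.998, -0.066, -0.0]
force: [-1.0, -0.8, 3.0]
opening: 0.386
grasp_force: 30.0
```

```bash
python3 -m creep '{"fingers":[0,0,0,0,0,0,0,0,0,0,0,0],"dp":[[0,0,-0.5],[0,0,-1.5],[0,0,-3],[0,0,-5],[0,0,-8],[0,0,-11],[0,0,-13],[0,0,-14],[0,0,-14],[0,0,-14],[0,0,-14],[0,0,-14]],"turn":[0,0,0,0,0,0,0,0,0,0,0,0]}'
cat >> h.py <<'E'
def meas(n=8):
    M=[]
    for i in range(n): optics.get_image("top");s=env.state();M.append(np.r_[s["force"],s["moment"]])
    M=np.array(M);print("tool",s["tool_pos"].round(1),"FM",M.mean(0).round(3),"se",(M.std(0)/n**.5).round(3),"grip",s["opening"],s["grasp_force"],"t",s["time_s"])
    return M.mean(0)
E
python3 -c "
from h import *
meas()
im,W=wshot('w3')
im,W=cloud('side');cv2.imwrite('pics/s3.png',im[60:360,100:480,::-1])"
```

```text
time_s: 9.85
tool_pos: [452.1, 242.6, 144.2]
ee_rot: [0.001, 0.998, -0.066, -0.001]
force: [0.0, -0.7, -3.2]
opening: 0.389
grasp_force: 30.0
tool [453.  243.2 145.5] FM [ 1.500e-02 -7.100e-02 -2.985e+00  4.900e-02 -1.000e-03 -3.000e-03] se [0.194 0.201 0.153 0.007 0.006 0.005] grip 0.3908235090725957 29.997805953025818 t 10.25
```

View pics/s3.png

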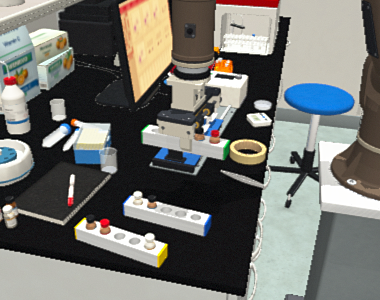

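Side view shows the green bar held level in the gripper at about (185,140), others untouched. Moment says its balance point is ~13 mm further to -x; place accordingly on cradle 3.

```bash
python3 - <<'E'
from h import *
go(513.5,-137.8,145,-5.7)
E
```

```text
dp cm [10.98 36.98  0.07] turn -1.8 t 10.3
```

```bash
python3 -m creep '{"fingers":[0,0,0,0,0,0,0,0,0,0,0,0,0,0],"dp":[[1,3,0],[3,10,0],[4.2,14,0],[5.4,18,0],[6.6,22,0],[7.8,26,0],[9,30,0],[10,34,0],[11,36,0],[11,37,0],[11,37,0],[11,37,0],[11,37,0],[11,37,0]],"turn":[-1.8,-1.8,-1.8,-1.8,-1.8,-1.8,-1.8,-1.8,-1.8,-1.8,-1.8,-1.8,-1.8,-1.8]}'
python3 -c "
from h import *
meas(12)
im,W=wshot('w4');go(513.5,-137.8,53.7,-5.7)
cradles(W,im,(517.7,30.5))"
```

```text
time_s: 11.52
tool_pos: [513.7, -136.2, 145.7]
ee_rot: [-0.0, 0.999, -0.049, -0.0]
force: [0.4, -0.2, -3.1]
opening: 0.392
grasp_force: 30.0
tool [ 513.7 -138.   145.7] FM [ 1.600e-02  6.800e-02 -3.367e+00  3.400e-02 -4.000e-03  1.000e-03] se [0.157 0.166 0.084 0.009 0.006 0.005] grip 0.39006665598326695 29.997844398021698 t 12.1167
dp cm [-0.02 -0.02  9.2 ] turn -0.0 t 12.2
cradle 1 posts [[31.3, 23.1], [31.9, -29.2], [-30.6, 22.4]] floor z 47.9 ztop 75.3
cradle 2 posts [[32.2, 23.2], [32.5, -27.8]] floor z 49.2 ztop 75.7
cradle 3 posts [[32.2, -30.6]] floor z 186.7 ztop 71.8
```

View pics/w4.png

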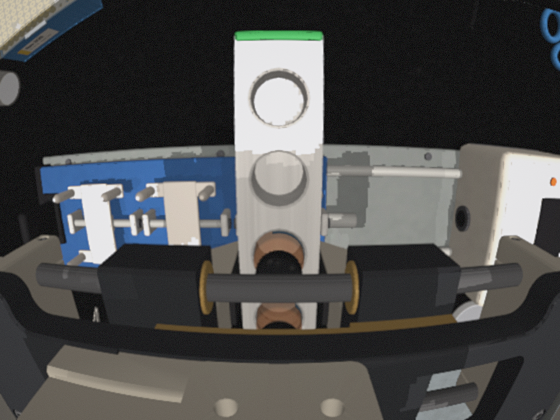

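```bash
python3 -m creep '{"fingers":[0,0,0,0,0,0,0],"dp":[[0,-0.07,2.5],[0,-0.07,5],[0,-0.07,6.2],[0,-0.07,7],[0,-0.07,8],[0,-0.07,8.3],[0,-0.07,8.3]],"turn":[0,0,0,0,0,0,0]}'; python3 -m creep '{"fingers":[0,0,0,0],"dp":[[0,0,0.5],[0,0,0.8],[0,0,0.9],[0,0,0.9]],"turn":[0,0,0,0]}'
```

```text
time_s: 12.75
tool_pos: [513.7, -137.3, 62.4]
ee_rot: [-0.0, 0.999, -0.05, -0.0]
force: [0.0, 0.5, -2.7]
opening: 0.389
grasp_force: 30.0
time_s: 13.08
tool_pos: [513.9, -137.3, 53.9]
ee_rot: [0.0, 0.999, -0.05, 0.0]
force: [-0.2, -0.6, -3.3]
opening: 0.392
grasp_force: 30.0
```

```bash
python3 -m creep '{"fingers":[0,0,0,0,0],"dp":[[0,0,0.1],[0,0,0.2],[0,0,0.2],[0,0,0.2],[0,0,0.2]],"turn":[0,0,0,0,0]}'; python3 -m creep '{"fingers":[0.55,0.55,0.55,0.55,0.55,0.55,0.55,0.55],"dp":[[0,0,0],[0,0,0],[0,0,0],[0,0,0],[0,0,0],[0,0,0],[0,0,0],[0,0,0]],"turn":[0,0,0,0,0,0,0,0]}'
cat >> h.py <<'E'
def bartilt(W,im,c,yw,zlo=60,zhi=110,v=None):
    # white bar tops only (cradle-frame): fit z vs along-bar coordinate
    x=np.array([np.cos(np.radians(yw)),np.sin(np.radians(yw))]);y=np.array([-x[1],x[0]])
    D=W[...,:2]-np.array(c);a=D@x;b=D@y;h=hsv(im)
    cap=(h[...,1]>100)
    m=(abs(b)<24)&(abs(a)<140)&(W[...,2]>zlo)&(W[...,2]<zhi)&((h[...,1]<50)&(h[...,2]>120)|cap)
    z=W[...,2]
    A=a[m];Z=z[m]
    if len(A)<30: print("few",len(A));return
    k=np.ones(len(A),bool)
    for _ in range(8):
        p=np.polyfit(A[k],Z[k],1);r=Z-np.polyval(p,A);k=(r<2.5)&(r>-4)
    print("n",k.sum(),"slope",p[0].round(4),"z0",p[1].round(1),"a range",A[k].min().round(1),A[k].max().round(1),"b mid",((np.percentile(b[m][k],2)+np.percentile(b[m][k],98))/2).round(1))
E
python3 -c "
from h import *
for n in('top','side'):
    im,W=cloud(n);cv2.imwrite(f'pics/d_{n}.png',im[:,:,::-1]);bartilt(W,im,(501,-137),-5.7)
im,W=wshot('w5');bartilt(W,im,(501,-137),-5.7)"
```

```text
time_s: 13.5
tool_pos: [514.8, -137.4, 53.2]
ee_rot: [0.0, 0.999, -0.05, 0.001]
force: [-1.4, 0.6, 11.2]
opening: 0.393
grasp_force: 30.0
time_s: 14.17
tool_pos: [513.8, -137.3, 51.7]
ee_rot: [0.0, 0.999, -0.05, -0.0]
force: [-0.4, 0.5, -0.1]
opening: 0.55
grasp_force: 0.0
n 320 slope -0.039 z0 77.0 a range -67.3 126.7 b mid 1.0
n 167 slope -0.0744 z0 73.2 a range -71.7 121.4 b mid 4.6
n 14903 slope -0.0358 z0 77.6 a range -12.9 125.4 b mid 0.4
```

Green is level to about 0.037 rad (+x end down); shift it 4 mm toward -x to gain margin.

```bash
python3 -m creep '{"fingers":[0,0,0,0,0,0,0,0,0,0,0,0.55,0.55,0.55,0.55],"dp":[[0,0,0],[0,0,0],[0,0,0],[0,0,0],[0,0,-0.4],[0,0,-0.8],[-0.4,0,-0.8],[-0.4,0,-0.8],[-0.4,0,-0.3],[-0.4,0,0],[-0.4,0,0],[-0.4,0,0],[-0.4,0,0],[-0.4,0,0],[-0.4,0,0]],"turn":[0,0,0,0,0,0,0,0,0,0,0,0,0,0,0]}'
python3 -m creep '{"fingers":[0.55,0.55,0.55,0.55,0.55,0.55],"dp":[[0,0,-1],[0,0,-3],[0,0,-7],[0,0,-11],[0,0,-11],[0,0,-11]],"turn":[0,0,0,0,0,0]}'
python3 -c "
from h import *
for n in('top','side'):
    im,W=cloud(n);bartilt(W,im,(501,-137),-5.7)
    for c,yw in(((552,435),-10.4),((486,327),-7.1)): bartilt(W,im,c,yw,20,45)
im,W=wshot('w6');bartilt(W,im,(501,-137),-5.7)
meas(12)
go(505,325,163,-7.1)"
```

```text
time_s: 15.57
tool_pos: [509.8, -136.9, 51.6]
ee_rot: [0.0, 0.999, -0.05, -0.0]
force: [0.3, 0.2, -0.3]
opening: 0.55
grasp_force: 0.0
time_s: 16.07
tool_pos: [511.6, -137.2, 164.9]
ee_rot: [0.0, 0.999, -0.05, 0.003]
force: [0.4, 0.7, -0.6]
opening: 0.552
grasp_force: 0.0
n 305 slope 0.01 z0 76.9 a range -72.7 121.0 b mid 1.1
n 472 slope 0.0034 z0 28.8 a range -97.0 96.2 b mid -0.2
n 497 slope 0.0031 z0 28.6 a range -96.7 97.2 b mid 0.1
n 192 slope -0.0427 z0 72.5 a range -77.7 116.5 b mid 4.9
n 879 slope -0.0 z0 28.1 a range -102.5 94.8 b mid 2.6
n 745 slope 0.0013 z0 27.9 a range -101.3 92.9 b mid 3.4
n 6470 slope 0.0054 z0 77.7 a range -74.0 119.6 b mid 0.5
tool [ 509.8 -136.9  161.7] FM [ 0.144  0.103 -0.011  0.062  0.037  0.006] se [0.109 0.163 0.088 0.008 0.007 0.009] grip 0.5512077351245477 0.0 t 16.8167
dp cm [ -5.08 -45.91  -0.13] turn 1.4 t 16.8
```

Green now level (0.005–0.01). Next, blue → cradle 2.

```bash
python3 -m creep '{"fingers":[0.65,0.65,0.65,0.65,0.65,0.65,0.65,0.65,0.65,0.65,0.65,0.65,0.65,0.65,0.65,0.65,0.65,0.65,0.65],"dp":[[-0.6,-4,0],[-1,-8,0],[-1.5,-12,0],[-2,-16,0],[-2.5,-20,0],[-3,-24,0],[-3.4,-28,0],[-3.8,-32,0],[-4.2,-36,0],[-4.6,-40,0],[-5,-44,0],[-5.1,-45.9,0],[-5.1,-45.9,3],[-5.1,-45.9,7],[-5.1,-45.9,11],[-5.1,-45.9,14],[-5.1,-45.9,15.8],[-5.1,-45.9,15.8],[-5.1,-45.9,15.8]],"turn":[1.4,1.4,1.4,1.4,1.4,1.4,1.4,1.4,1.4,1.4,1.4,1.4,1.4,1.4,1.4,1.4,1.4,1.4,1.4]}'
python3 -c "
from h import *
meas(8)"
python3 -m creep '{"fingers":[0,0,0,0,0,0,0,0,0,0,0,0,0,0],"dp":[[0,0,0],[0,0,0],[0,0,0],[0,0,0],[0,0,0],[0,0,-0.5],[0,0,-2],[0,0,-5],[0,0,-8],[0,0,-11],[0,0,-14],[0,0,-14],[0,0,-14],[0,0,-14]],"turn":[0,0,0,0,0,0,0,0,0,0,0,0,0,0]}'
python3 -c "
from h import *
meas(14)
im,W=wshot('w7')
go(509.5,-52.5,145,-5.7)"
```

```text
time_s: 18.4
tool_pos: [504.4, 324.7, 2.9]
ee_rot: [0.0, 0.998, -0.062, -0.001]
force: [0.6, -0.1, -0.1]
opening: 0.65
grasp_force: 0.0
tool [504.9 325.    3.9] FM [ 0.183  0.081 -0.056  0.048  0.022 -0.002] se [0.221 0.184 0.129 0.011 0.011 0.009] grip 0.6508007636241901 0.0 t 18.8
time_s: 19.97
tool_pos: [504.2, 324.3, 143.0]
ee_rot: [0.001, 0.998, -0.062, -0.0]
force: [-0.5, -0.1, -3.5]
opening: 0.393
grasp_force: 30.0
tool [504.8 324.9 143.7] FM [ 0.069 -0.152 -2.664  0.05   0.033 -0.005] se [0.111 0.1   0.1   0.008 0.008 0.009] grip 0.3875585447948724 29.99450594186783 t 20.6667
dp cm [ 5.14 37.39 -0.13] turn -1.4 t 20.7
```

```bash
python3 -m creep '{"fingers":[0,0,0,0,0,0,0,0,0,0,0,0,0],"dp":[[1,3,0],[1.5,7,0],[2,11,0],[2.5,15,0],[3,19,0],[3.5,23,0],[4,27,0],[4.5,31,0],[5,35,0],[5.1,37.4,0],[5.1,37.4,0],[5.1,37.4,0],[5.1,37.4,0]],"turn":[-1.4,-1.4,-1.4,-1.4,-1.4,-1.4,-1.4,-1.4,-1.4,-1.4,-1.4,-1.4,-1.4]}'
python3 -c "
from h import *
meas(8);go(509.5,-52.6,61,-5.7)"
```

```text
time_s: 21.8
tool_pos: [509.2, -51.8, 143.9]
ee_rot: [-0.0, 0.999, -0.05, 0.0]
force: [-0.3, 0.8, -2.5]
opening: 0.386
grasp_force: 30.0
tool [509.1 -51.9 143.7] FM [ 0.05  -0.047 -2.493  0.037  0.043  0.007] se [0.078 0.166 0.152 0.01  0.011 0.008] grip 0.3878034950810071 29.99453365802765 t 22.2
dp cm [0.05 0.06 8.27] turn 0.0 t 22.2
```

```bash
python3 -m creep '{"fingers":[0,0,0,0,0,0,0],"dp":[[0,0.06,2.5],[0,0.06,5],[0,0.06,6.2],[0,0.06,7],[0,0.06,8],[0,0.06,8.3],[0,0.06,8.3]],"turn":[0,0,0,0,0,0,0]}'; python3 -m creep '{"fingers":[0,0,0,0,0,0,0.55,0.55,0.55,0.55,0.55,0.55,0.55],"dp":[[0,0,0.5],[0,0,0.9],[0,0,1.05],[0,0,1.1],[0,0,1.1],[0,0,1.1],[0,0,1.1],[0,0,1.1],[0,0,1.1],[0,0,1.1],[0,0,1.1],[0,0,1.1],[0,0,1.1]],"turn":[0,0,0,0,0,0,0,0,0,0,0,0,0]}'
python3 -c "
from h import *
im,W=cloud('top');bartilt(W,im,(509.5,-52.6),-5.7);bartilt(W,im,(501,-137),-5.7)
im,W=wshot('w8');bartilt(W,im,(509.5,-52.6),-5.7);bartilt(W,im,(501,-137),-5.7)"
```

```text
time_s: 22.78
tool_pos: [508.9, -53.0, 60.4]
ee_rot: [0.0, 0.999, -0.05, -0.0]
force: [0.4, 0.3, -2.7]
opening: 0.389
grasp_force: 30.0
time_s: 23.87
tool_pos: [508.9, -53.1, 49.6]
ee_rot: [0.0, 0.999, -0.05, -0.0]
force: [0.0, 0.4, 0.4]
opening: 0.548
grasp_force: 0.0
n 252 slope -0.0791 z0 76.8 a range -112.1 80.3 b mid -0.2
few 25
n 10548 slope -0.0775 z0 77.7 a range -24.2 79.6 b mid -1.3
n 9535 slope 0.0064 z0 77.6 a range 19.2 119.9 b mid 0.6
```

Blue leans 0.078 with +x end down; shift -9 mm.

```bash
python3 -m creep '{"fingers":[0,0,0,0,0,0,0,0,0,0,0,0.55,0.55,0.55,0.55,0.55,0.55],"dp":[[0,0,0],[0,0,0],[0,0,0],[0,0,0],[0,0,-0.4],[0,0,-1],[-0.5,0,-1],[-0.9,0,-1],[-0.9,0,-0.3],[-0.9,0,0],[-0.9,0,0],[-0.9,0,0],[-0.9,0,0],[-0.9,0,0],[-0.9,0,0],[-0.9,0,0],[-0.9,0,0]],"turn":[0,0,0,0,0,0,0,0,0,0,0,0,0,0,0,0,0]}'
python3 -c "
from h import *
im,W=cloud('top');bartilt(W,im,(509.5,-52.6),-5.7)
im,W=wshot('w9');bartilt(W,im,(509.5,-52.6),-5.7);bartilt(W,im,(501,-137),-5.7)"
```

```text
time_s: 25.38
tool_pos: [500.0, -52.2, 49.6]
ee_rot: [0.0, 0.999, -0.05, -0.0]
force: [-0.4, 0.1, -0.7]
opening: 0.55
grasp_force: 0.0
n 274 slope -0.0034 z0 76.2 a range -125.0 68.5 b mid -0.4
n 10381 slope 0.0073 z0 77.6 a range -34.6 67.0 b mid -1.3
n 9927 slope 0.0061 z0 77.6 a range -1.1 119.6 b mid 0.6
```

```bash
python3 -m creep '{"fingers":[0.55,0.55,0.55,0.55,0.55,0.55,0.65,0.65,0.65,0.65,0.65,0.65,0.65,0.65,0.65,0.65],"dp":[[0,0,-1],[0,0,-3],[0,0,-7],[0,0,-11],[0,-4,-11],[0,-8,-11],[0,-12,-11],[0,-16,-11],[0,-20,-11],[0,-24,-11],[0,-28,-11],[0,-32,-11],[0,-36,-11],[0,-40,-11],[0,-40,-11],[0,-40,-11]],"turn":[0,0,0,0,0,0,0,0,0,0,0,0,0,0,0,0]}'
python3 -c "
from h import *
im,W=wshot('w10')
im2,W2=cloud('side')
im3,W3=cloud('top')
for n,i,w in(('w',im,W),('side',im2,W2),('top',im3,W3)):
    m=(abs(w[...,0]-550)<160)&(abs(w[...,1]-420)<100)&(w[...,2]>22)&(w[...,2]<36)
    for A,c,mm in comps(m,200): print(n,A,[np.round(q,1) for q in cv2.minAreaRect(w[mm][:,:2].astype(np.float32))])
"
```

```text
time_s: 26.82
tool_pos: [538.7, 349.2, 160.1]
ee_rot: [-0.001, 0.999, -0.048, -0.0]
force: [0.7, -0.5, -0.4]
opening: 0.651
grasp_force: 0.0
w 304 [array([704.9, 338.3]), array([10.2, 36.8]), np.float64(20.8)]
w 4267 [array([565.4, 431.9]), array([ 37.4, 163.3]), np.float64(79.6)]
side 1090 [array([548.2, 437.4]), array([ 40.8, 195.4]), np.float64(79.9)]
```

View pics/w10.png

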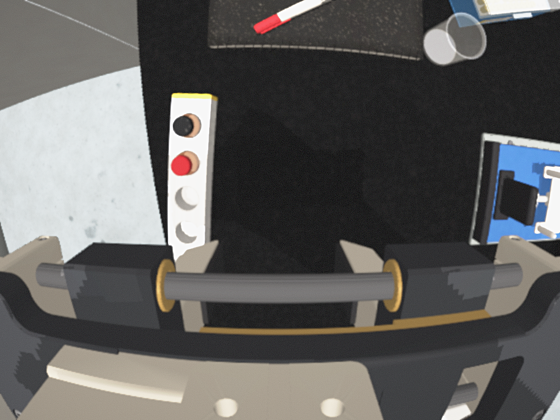

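Yellow at wrist pixels (190,180), unmoved. Work out the approach.

```bash
python3 -c "
from h import *
go(559,434.3,3.5,-10.3)"
```

```text
dp cm [ 0.95 -9.16 15.64] turn 4.5 t 27.0
```

```bash
python3 -m creep '{"fingers":[0.65,0.65,0.65,0.65,0.65,0.65,0.65,0.65,0.65,0.65,0.65],"dp":[[1,-4,0],[1,-8,0],[1,-9.2,0],[1,-9.2,3],[1,-9.2,7],[1,-9.2,10],[1,-9.2,13],[1,-9.2,15],[1,-9.2,15.6],[1,-9.2,15.6],[1,-9.2,15.6]],"turn":[4.5,4.5,4.5,4.5,4.5,4.5,4.5,4.5,4.5,4.5,4.5]}'
python3 -m creep '{"fingers":[0,0,0,0,0,0,0,0,0,0,0,0,0,0],"dp":[[0,0,0],[0,0,0],[0,0,0],[0,0,0],[0,0,0],[0,0,-0.5],[0,0,-2],[0,0,-5],[0,0,-8],[0,0,-11],[0,0,-14],[0,0,-14],[0,0,-14],[0,0,-14]],"turn":[0,0,0,0,0,0,0,0,0,0,0,0,0,0]}'
python3 -c "
from h import *
meas(14)
go(518,32,145,-5.7)"
```

```text
time_s: 27.88
tool_pos: [559.9, 435.5, 4.6]
ee_rot: [-0.0, 0.996, -0.09, 0.0]
force: [-0.1, 0.8, -0.2]
opening: 0.65
grasp_force: 0.0
time_s: 29.05
tool_pos: [558.6, 436.1, 143.7]
ee_rot: [0.0, 0.996, -0.089, -0.0]
force: [0.2, -0.7, -2.9]
opening: 0.39
grasp_force: 30.0
tool [559.  436.4 143.7] FM [ 0.024 -0.138 -3.002  0.048  0.019 -0.008] se [0.149 0.08  0.147 0.009 0.006 0.008] grip 0.3901085292633048 29.9989253282547 t 29.75
dp cm [ 3.14 40.52 -0.13] turn -4.5 t 29.8
```

```bash
python3 -m creep '{"fingers":[0,0,0,0,0,0,0,0,0,0,0,0,0,0],"dp":[[0.3,3,0],[0.6,7,0],[0.9,11,0],[1.2,15,0],[1.5,19,0],[1.8,23,0],[2.1,27,0],[2.4,31,0],[2.7,35,0],[3,38.5,0],[3.1,40.5,0],[3.1,40.5,0],[3.1,40.5,0],[3.1,40.5,0]],"turn":[-4.5,-4.5,-4.5,-4.5,-4.5,-4.5,-4.5,-4.5,-4.5,-4.5,-4.5,-4.5,-4.5,-4.5]}'
python3 -c "
from h import *
meas(3);go(518,32,61,-5.7)"
```

```text
time_s: 30.92
tool_pos: [518.0, 33.2, 144.1]
ee_rot: [-0.0, 0.999, -0.05, 0.0]
force: [0.3, 1.5, -3.0]
opening: 0.388
grasp_force: 30.0
tool [517.9  33.8 143.8] FM [-0.169  0.045 -3.128  0.067  0.011  0.009] se [0.123 0.187 0.266 0.006 0.006 0.016] grip 0.3939477490770726 29.998967349529266 t 31.0667
dp cm [0.03 0.18 8.28] turn 0.1 t 31.1
```

```bash
python3 -m creep '{"fingers":[0,0,0,0,0,0,0],"dp":[[0,0.15,2.5],[0,0.15,5],[0,0.15,6.2],[0,0.15,7],[0,0.15,8],[0,0.15,8.3],[0,0.15,8.3]],"turn":[0,0,0,0,0,0,0]}'; python3 -m creep '{"fingers":[0,0,0,0,0,0,0.55,0.55,0.55,0.55,0.55,0.55,0.55],"dp":[[0,0,0.5],[0,0,0.9],[0,0,1.05],[0,0,1.1],[0,0,1.1],[0,0,1.1],[0,0,1.1],[0,0,1.1],[0,0,1.1],[0,0,1.1],[0,0,1.1],[0,0,1.1],[0,0,1.1]],"turn":[0,0,0,0,0,0,0,0,0,0,0,0,0]}'
python3 -c "
from h import *
im,W=cloud('top');bartilt(W,im,(518,32),-5.7)
im,W=wshot('w11');bartilt(W,im,(518,32),-5.7);bartilt(W,im,(509.5,-52.6),-5.7);bartilt(W,im,(501,-137),-5.7)"
```

```text
time_s: 31.65
tool_pos: [517.4, 31.1, 60.3]
ee_rot: [0.0, 0.999, -0.05, -0.0]
force: [-0.6, -0.1, -3.5]
opening: 0.39
grasp_force: 30.0
time_s: 32.73
tool_pos: [517.5, 30.8, 49.6]
ee_rot: [0.0, 0.999, -0.05, -0.0]
force: [-0.3, -0.0, -0.0]
opening: 0.548
grasp_force: 0.0
n 172 slope 0.0493 z0 77.1 a range -105.6 -31.9 b mid -0.6
n 12301 slope 0.0558 z0 77.6 a range -25.7 86.3 b mid -1.5
n 4998 slope 0.0098 z0 77.4 a range 7.6 67.2 b mid -0.4
n 960 slope -0.0772 z0 69.3 a range 12.2 119.3 b mid 18.7
```

```bash
python3 -m creep '{"fingers":[0,0,0,0,0,0,0,0,0,0,0,0.55,0.55,0.55,0.55,0.55,0.55],"dp":[[0,0,0],[0,0,0],[0,0,0],[0,0,0],[0,0,-0.4],[0,0,-1],[0.3,0,-1],[0.6,0,-1],[0.6,0,-0.3],[0.6,0,0],[0.6,0,0],[0.6,0,0],[0.6,0,0],[0.6,0,0],[0.6,0,0],[0.6,0,0],[0.6,0,0]],"turn":[0,0,0,0,0,0,0,0,0,0,0,0,0,0,0,0,0]}'
python3 -m creep '{"fingers":[0.55,0.55,0.55,0.55,0.55,0.55],"dp":[[0,0,-1],[0,0,-3],[0,0,-7],[0,0,-12],[0,0,-15],[0,0,-15]],"turn":[0,0,0,0,0,0]}'
python3 -c "
from h import *
for n in('top','w12'):
    im,W=cloud('top') if n=='top' else wshot(n)
    for c in((518,32),(509.5,-52.6),(501,-137)):bartilt(W,im,c,-5.7)"
```

```text
time_s: 34.25
tool_pos: [523.4, 30.2, 49.6]
ee_rot: [0.0, 0.999, -0.05, -0.0]
force: [-0.6, 0.7, -0.5]
opening: 0.547
grasp_force: 0.0
time_s: 34.75
tool_pos: [527.4, 31.1, 208.1]
ee_rot: [-0.001, 0.999, -0.05, 0.006]
force: [1.0, 1.0, 0.4]
opening: 0.551
grasp_force: 0.0
n 230 slope -0.025 z0 76.8 a range -96.3 -4.1 b mid -1.2
few 0
few 18
n 4779 slope -0.021 z0 77.7 a range -98.1 94.8 b mid -1.7
n 2586 slope 0.0063 z0 77.6 a range -126.7 67.4 b mid -0.7
n 3213 slope 0.0052 z0 77.5 a range -34.3 119.3 b mid 1.3
```

View pics/w12.png

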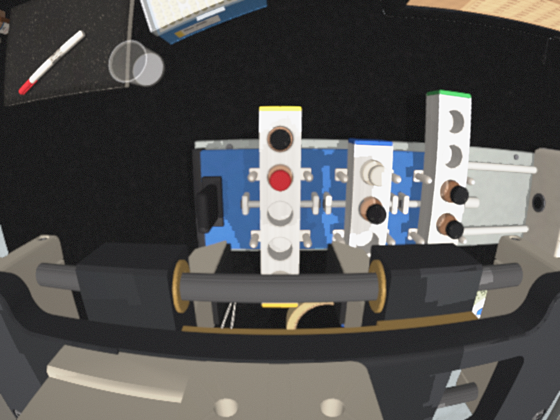

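All three level (−0.02, 0.006, 0.005 rad) with tray at the left end; picture shows handle at (208,203) and bars neatly between posts. Now grip the handle.

```bash
python3 -c "
from h import *
go(524.9,104,58,-5.7)"
```

```text
dp cm [-0.76 -7.32 14.43] turn -0.0 t 34.9
```

```bash
python3 -m creep '{"fingers":[0.45,0.45,0.45,0.45,0.45,0.45,0.45,0.45],"dp":[[-0.8,-4,0],[-0.8,-7.3,0],[-0.8,-7.3,0],[-0.8,-7.3,0],[-0.8,-7.3,0],[-0.8,-7.3,0],[-0.8,-7.3,0],[-0.8,-7.3,0]],"turn":[0,0,0,0,0,0,0,0]}'
python3 -c "
from h import *
im,W=wshot('w13')
m=(W[...,2]>68)&(W[...,2]<90)&(abs(W[...,0]-524)<40)&(abs(W[...,1]-104)<25)
print(np.nanmean(W[m],0),[np.round(q,1) for q in cv2.minAreaRect(W[m][:,:2].astype(np.float32))])
for c in((518,32),(509.5,-52.6),(501,-137)):bartilt(W,im,c,-5.7)
go(524.9,104,58,-5.7)"
```

```text
time_s: 35.52
tool_pos: [522.8, 102.5, 199.5]
ee_rot: [0.0, 0.999, -0.051, -0.0]
force: [0.2, -0.7, -0.5]
opening: 0.448
grasp_force: 0.0
[525.09948282 102.57109627  76.73112013] [array([524. , 102.8]), array([11.8, 39.5]), np.float64(84.4)]
n 3893 slope -0.0196 z0 77.6 a range -46.9 95.6 b mid -1.5
n 2421 slope 0.007 z0 77.5 a range -48.5 67.2 b mid -0.3
n 3045 slope 0.0049 z0 77.3 a range -72.3 119.8 b mid 1.6
dp cm [ 0.2  -0.15 14.16] turn -0.1 t 35.6
```

Handle unmoved (102.8 vs 102.5 before). Descend and grip.

```bash
python3 -m creep '{"fingers":[0.45,0.45,0.45,0.45,0.45,0.45,0.0,0.0,0.0,0.0,0.0,0.0],"dp":[[0.1,-0.1,4],[0.1,-0.1,8],[0.1,-0.1,11],[0.1,-0.1,13],[0.1,-0.1,14],[0.1,-0.1,14],[0.1,-0.1,14],[0.1,-0.1,14],[0.1,-0.1,14],[0.1,-0.1,14],[0.1,-0.1,14],[0.1,-0.1,14]],"turn":[0,0,0,0,0,0,0,0,0,0,0,0]}' 30
python3 -m creep '{"fingers":[0,0,0,0,0,0,0,0,0,0,0,0,0,0,0,0,0,0,0,0],"dp":[[0,0.2,0],[0,0.4,0],[0,0.6,0],[0,0.8,0],[0,1.1,0],[0,1.4,0],[0,1.7,0],[0,2,0],[0,2.4,0],[0,2.8,0],[0,3.2,0],[0,3.6,0],[0,4,0],[0,4.4,0],[0,4.8,0],[0,5.2,0],[0,5.6,0],[0,5.9,0],[0,6,0],[0,6,0]],"turn":[0,0,0,0,0,0,0,0,0,0,0,0,0,0,0,0,0,0,0,0]}'
```

```text
time_s: 36.57
tool_pos: [524.5, 104.0, 60.7]
ee_rot: [0.0, 0.999, -0.05, 0.001]
force: [-0.2, -2.6, 5.1]
opening: 0.126
grasp_force: 30.0
time_s: 38.23
tool_pos: [518.8, 44.3, 60.6]
ee_rot: [0.0, 0.999, -0.05, 0.001]
force: [-0.5, -1.2, 7.9]
opening: 0.128
grasp_force: 30.0
```

```bash
python3 -m creep '{"fingers":[0,0,0,0,0,0,0,0,0,0,0,0,0,0,0,0,0,0,0],"dp":[[0,0.2,0],[0,0.5,0],[0,0.9,0],[0,1.3,0],[0,1.7,0],[0,2.1,0],[0,2.5,0],[0,2.9,0],[0,3.3,0],[0,3.7,0],[0,4.1,0],[0,4.5,0],[0,4.8,0],[0,5.1,0],[0,5.3,0],[0,5.5,0],[0,5.7,0],[0,5.7,0],[0,5.7,0]],"turn":[0,0,0,0,0,0,0,0,0,0,0,0,0,0,0,0,0,0,0]}'
python3 -m creep '{"fingers":[0,0,0,0,0],"dp":[[0,0.2,0],[0,0.4,0],[0,0.5,0],[0,0.5,0],[0,0.5,0]],"turn":[0,0,0,0,0]}'
```

```text
time_s: 39.82
tool_pos: [513.5, -11.7, 60.6]
ee_rot: [-0.0, 0.999, -0.05, 0.001]
force: [0.5, -0.6, 6.6]
opening: 0.123
grasp_force: 30.0
time_s: 40.23
tool_pos: [513.1, -15.5, 60.6]
ee_rot: [-0.001, 0.999, -0.049, 0.001]
force: [1.0, 4.4, 5.3]
opening: 0.124
grasp_force: 30.0
```

```bash
python3 -m creep '{"fingers":[0,0,0,0],"dp":[[0,0.2,0],[0,0.4,0],[0,0.4,0],[0,0.4,0]],"turn":[0,0,0,0]}'
python3 -m creep '{"fingers":[0,0,0,0.4,0.4,0.4,0.4,0.4,0.4,0.4,0.4,0.4,0.4,0.4],"dp":[[0,-0.3,0],[0,-0.6,0],[0,-0.6,0],[0,-0.6,0],[0,-0.6,0],[0,-0.6,0],[0,-0.6,-2],[0,-0.6,-5],[0,-0.6,-9],[0,-0.6,-13],[0,-0.6,-15],[0,-0.6,-15],[0,-0.6,-15],[0,-0.6,-15]],"turn":[0,0,0,0,0,0,0,0,0,0,0,0,0,0]}'
python3 -c "
from h import *
im,W=wshot('w14')
m=(W[...,2]>68)&(W[...,2]<90)&(abs(W[...,0]-513)<40)&(abs(W[...,1]+15)<25)
print(np.nanmean(W[m],0),[np.round(q,1) for q in cv2.minAreaRect(W[m][:,:2].astype(np.float32))])
for c in((506.1,-87.4),(497.6,-172),(489.1,-256.4)):bartilt(W,im,c,-5.7)
im,W=cloud('top')
for c in((506.1,-87.4),(497.6,-172),(489.1,-256.4)):bartilt(W,im,c,-5.7)"
```

```text
time_s: 40.57
tool_pos: [513.1, -15.6, 60.6]
ee_rot: [-0.003, 0.999, -0.048, 0.002]
force: [2.8, 17.0, 2.4]
opening: 0.126
grasp_force: 30.0
time_s: 41.73
tool_pos: [511.3, -15.2, 209.0]
ee_rot: [0.0, 0.999, -0.05, -0.001]
force: [-0.0, 0.1, 0.4]
opening: 0.403
grasp_force: 0.0
[514.24530229 -14.78974573  76.80926613] [array([513.2, -14.5]), array([11.2, 38.8]), np.float64(84.5)]
n 3771 slope -0.0195 z0 77.6 a range -48.5 95.9 b mid 0.3
n 2347 slope 0.0052 z0 77.6 a range -53.1 67.5 b mid 1.4
n 2801 slope 0.0045 z0 77.7 a range -73.7 119.4 b mid 3.3
few 28
few 0
n 216 slope 0.0057 z0 76.8 a range -31.1 121.5 b mid 2.1
```

View pics/w14.png

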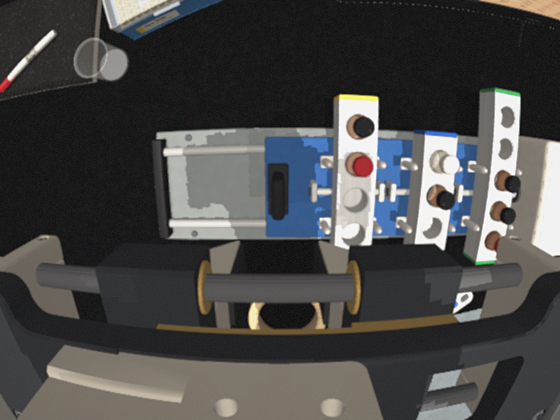

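Picture shows tray at the drive end, all bars level; handle at (279,193) reads y≈−14.5, ambiguous by 1–2 mm. Re-seat it with a firm push and release without pulling back.

```bash
python3 -c "
from h import *
go(513.1,-14.5,61,-5.7)"
python3 -m creep '{"fingers":[0.4,0.4,0.4,0.4,0.4,0.4,0.4,0.0,0.0,0.0,0.0,0.0,0.0],"dp":[[0,0,4],[0,0,8],[0,0,11],[0,0,13],[0,0,14.8],[0,0,14.8],[0,0,14.8],[0,0,14.8],[0,0,14.8],[0,0,14.8],[0,0,14.8],[0,0,14.8],[0,0,14.8]],"turn":[0,0,0,0,0,0,0,0,0,0,0,0,0]}' 15
```

```text
dp cm [ 0.25 -0.09 14.73] turn -0.0 t 41.8
time_s: 42.92
tool_pos: [512.5, -14.9, 62.5]
ee_rot: [-0.0, 0.999, -0.05, 0.001]
force: [-1.1, -0.6, 6.6]
opening: 0.128
grasp_force: 15.0
```

```bash
python3 -m creep '{"fingers":[0,0,0,0,0],"dp":[[0,0.2,0],[0,0.4,0],[0,0.4,0],[0,0.4,0],[0,0.4,0]],"turn":[0,0,0,0,0]}'
python3 -m creep '{"fingers":[0,0,0,0.3,0.3,0.3,0.3,0.3,0.3,0.3,0.3,0.3,0.3,0.3],"dp":[[0,-0.1,0],[0,-0.2,0],[0,-0.2,0],[0,-0.2,0],[0,-0.2,0],[0,-0.2,0],[0,-0.2,-1],[0,-0.2,-4],[0,-0.2,-8],[0,-0.2,-12],[0,-0.2,-15],[0,-0.2,-15],[0,-0.2,-15],[0,-0.2,-15]],"turn":[0,0,0,0,0,0,0,0,0,0,0,0,0,0]}'
python3 -c "
from h import *
im,W=wshot('w15')
m=(W[...,2]>68)&(W[...,2]<90)&(abs(W[...,0]-513)<40)&(abs(W[...,1]+15)<25)
print(np.nanmean(W[m],0),[np.round(q,1) for q in cv2.minAreaRect(W[m][:,:2].astype(np.float32))])
for c in((506.1,-87.4),(497.6,-172),(489.1,-256.4)):bartilt(W,im,c,-5.7)
print(env.state()['force'],env.state()['qd'].round(3))"
```

```text
time_s: 43.33
tool_pos: [512.5, -15.5, 62.6]
ee_rot: [-0.002, 0.999, -0.049, 0.001]
force: [-1.1, 10.0, 4.6]
opening: 0.133
grasp_force: 15.0
time_s: 44.5
tool_pos: [511.3, -17.1, 211.8]
ee_rot: [0.0, 0.999, -0.05, -0.0]
force: [-0.6, 0.0, -0.7]
opening: 0.3
grasp_force: 0.0
[513.82795999 -16.04904254  76.80280996] [array([512.8, -16. ]), array([11.4, 39.2]), np.float64(85.9)]
n 3711 slope -0.0192 z0 77.6 a range -46.4 95.8 b mid -0.9
n 2456 slope 0.0054 z0 77.6 a range -63.9 67.8 b mid 0.2
n 2812 slope 0.0042 z0 77.6 a range -73.5 119.8 b mid 2.0
[-0.23534737  0.40147987 -0.6003544 ] [-0.003  0.015  0.     0.007  0.001 -0.003 -0.002]
```

Tray firmly home (stop at −15.5, handle reading −16.0), bars level and released, robot clear. Hand in.

```bash
python3 -c "
from workcell import env
print(env.hand_in())"
```

```text
the job is handed in; nothing more can be done
None
```

The job is handed in, with no verdict returned: the green, blue and yellow bars lie let go in cradles 3, 2 and 1, level within about 0.02 rad. The tray reached its stop at the drive unit, about 120 mm from the loading station, at 44.5 s, and the robot did not go near the timer or the beaker.

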